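# Load a leaf dynamometer to the set hand in its screw check stand

## Task

Check the leaf dynamometer that is clamped in the screw stand. First press the black finger pad at the free tip of its sprung leaf straight down onto the stop and let it spring back to zero, to feel that it moves freely; then turn the stand's T-bar clockwise until the dial's long pointer stands over the tip of the set hand, and leave it loaded like that. Do not push the other things on the desk about.

Things in the scene. Friction and masses are not known exactly. Their poses are not given: they have to be found in the camera images.
- stand: the screw stand, fixed: grey cast base 325 x 100 mm, 22 mm high, from x = -195 to +130 mm; two columns at y = +-37 mm carry a crosshead (36 x 100 mm along x, y; top at 122 mm, nuts to 129 mm). Origin on the desk under the screw axis; x runs along the leaf from the dial head to the free tip, z up. Dial head 96 mm across, 100 mm high, centred at x = -135 mm.
- leaf: the sprung steel leaf (208 x 28 x 4 mm), held at its heel end and free at the other, lying level 60 mm above the desk at rest. Origin at its heel, 85 mm from the screw axis on the dial's side; its x axis runs to the free tip, z up at rest. It gives downwards only: 14 mm of travel at the finger pad to the stop, which takes about 12 N at the pad (1 to 2 N to start it), and springs back when let go.
- leaf_tip (a point): centre of the top face of the black finger pad (36 mm along the leaf, 34 mm across, 8 mm thick) on the leaf's free tip, 190 mm from the heel and 105 mm from the screw axis; 70 mm above the desk at rest, 56 mm on the stop. Axes as the leaf's.
- bar_mid (a point): centre of the dark steel T-bar on top of the screw: a bar 76 mm long, 14 mm wide, 26 mm high, with free space under its two arms and a 26 mm thick collar below its middle. x runs along the bar, z up. Its centre is about 166 to 168 mm above the desk at the start and sinks 1.6 mm for every radian turned clockwise.
- handle (a joint): angle of the T-bar (rad), growing clockwise seen from above, 0 to 7; stays where it is left (about 0.25 N m of friction). The screw advances 1.6 mm per rad; its foot meets the leaf at about 1.9 rad, and from there the pointer moves about 0.6 to 0.7 rad for every rad of the T-bar. Turning back relaxes the leaf.
- pointer (a joint): angle of the dial's long straight black pointer (rad), clockwise from above from its zero, which points along the stand's +x; it is geared 36 to 1 to the leaf: 0 with the leaf at rest, 2.65 with the leaf on its stop.
- sethand (a joint): angle of the set hand (rad), measured as the pointer's; somewhere from 0.8 to 1.8. It is the mark to load to and stays where it is: a thin hand that ends in an open triangle whose apex is at the dial's rim, just under the pointer.
- pointer_tip (a point): point on the pointer near its tip, 36 mm from the dial's centre, 98 mm above the desk.
- sethand_tip (a point): apex of the set hand's triangle, 36 mm from the dial's centre, at the same height as pointer_tip.
- dial_center (a point): centre of the dial face, on top of the dial head; the face looks straight up.
- tub_mid (a point): bystander: closed white plastic tub with lid, 120 x 100 mm, 87 mm high, loose; point at its centre, half-way up (42 mm).
- sanitiser_mid (a point): bystander: bottle of hand sanitiser, 60 mm across, 175 mm high, loose, standing close in front of the leaf's free tip; point at its centre, half-way up (87 mm).
- bpmonitor_mid (a point): bystander: white blood pressure monitor with a sloping grey screen, 120 x 100 mm, about 75 mm high, loose; point at its centre, 35 mm up.
- ovaldyn_mid (a point): bystander: oval steel hand dynamometer with a small dial, lying flat, 135 x 70 mm, 22 mm high, loose; point at its centre, 10 mm up.

How it is judged (in metres and radians):
On the way, in this order (a step that is already met when the one before it is completed fails the run):
1. the leaf's free tip is pressed down by the robot onto its stop (value of joint pointer above 2.45 rad and contact force between any of the fingers, the arm and leaf above 2 N), for 0.15 s.
2. it is let go and has sprung back to zero (value of joint pointer below 0.15 rad and contact force between each of the fingers, the arm and leaf below 0.3 N), for 0.15 s.
At the end, for the whole second after the job is handed in: The pointer's tip lies within 4.5 mm (0.125 rad) of the set hand's tip with the leaf held there by the screw alone, the T-bar is let go and at rest, and every other thing on the desk is within 25 mm of where it stood (distance between pointer_tip and sethand_tip below 0.0045 m and velocity of joint handle between -0.05 and 0.05 rad/s and contact force between each of the fingers, the arm and leaf below 0.3 N and distance of each of tub_mid, sanitiser_mid, bpmonitor_mid, ovaldyn_mid from where it was at the start of the episode below 0.025 m); the robot touches nothing.
It fails at once if a bystander is pushed more than 25 mm or tipped over (distance of any of tub_mid, sanitiser_mid, bpmonitor_mid, ovaldyn_mid from where it was at the start of the episode above 0.025 m or angle between any of tub_mid, sanitiser_mid, bpmonitor_mid, ovaldyn_mid's own z axis and vertical above 0.4 rad).
It also fails if it takes over 64 s, if anything falls off the work surface, if the arm or the gripper's body presses on something with over 40 N, if the wrist force passes 120 N, or if a joint passes its speed limit or range.

## Robot

A 6-joint arm with a two-finger parallel gripper is mounted at the origin on the work surface. World frame = base frame: x ahead of the robot, y to its left, z up, the work surface at z = 0. Lengths are in mm, angles in rad, forces in N, time in s.
With the tool pointing down it reaches from about 350 to 775 mm from the base axis. Payload 7.3 kg.
Tool frame: the origin (TCP) lies at the very end of the fingers, on their centre line; the grasp point (between the pads) lies 19 mm behind it; z points along the fingers, y is the line along which they close (so a half turn about z gives the same grasp; the last joint's range is limited). The gripper opens to 92 mm and grips with 3 to 60 N. Pads are 19 mm wide; open, the fingers measure 130 mm over their backs; the gripper's body (75 mm by 190 mm) begins 47 mm behind the grasp point.
Start: joints at [1.137, 0.342, 1.524, -0, 1.275, -0.146], TCP at [149.003, 503.431, 226.741] pointing down, gripper open.
Joint ranges: [-2.53, 2.53], [-0.77, 2.02], [0.04, 2.7], [-1, 4.14], [0.28, 2.66], [-3.11, 3.11]. Speed limits (rad/s): [2.57, 2.57, 3.14, 3.14, 3.14, 3.14].

## Interface

Orientations are given as [roll, pitch, yaw] about the fixed x, y, z axes, in that order (R = Rz(yaw) Ry(pitch) Rx(roll)).
In Python, from plant import * gives the robot as it stands.
- The arm moves only by the tool arm_command, never from a script. Its arguments are lists of equal length, an entry for each row: "gripper": the finger opening in mm, from 0 to 91.8; "dp": the shift along the tool's x, y, z in units of 25 mm (1.0 is 25 mm), a list of three; "twist": the turn about the tool's z in units of 5 degrees (1.0 is 5 degrees). A call has exactly 5 rows; each row shifts and turns the commanded pose from where the row before left it, along the tool's axes as they then stand; what a row does not reach is not made up. A row lasts 1/8 s, in which the tool goes at most 62.5 mm and 10.7 degrees, less where a joint would pass 70% of its speed; a pose out of reach is approached as far as the arm can. A call is refused whole if a number of a shift passes 1 or a number of a turn 1, either way. A call with a gripper value outside its range is refused whole. The fingers move at their own pace and stop on an object; the grip force is fixed at half the most. Time passes only in rows, so rows that do not move let the fingers close, or fill a call up. It gives the time, the measured TCP pose, the force, the opening and the grip force at its end, in the units of the state.
- get_obs(): the state, without advancing time (a new reading comes with each control period).
- capture(name): name is "scene" or "top" or "wrist"; returns the picture (420x560x3 uint8, red, green, blue); there is no depth.
- get_calibration(name): a dict with "mtx" (3x3 intrinsics, pixels), "dist_coeffs" ([k1, k2, p1, p2, k3] as OpenCV has them; the pictures are not rectified), "position" and "attitude" of the camera in the world; the wrist camera has in their place "mount" (4x4, takes a point from camera to tool coordinates, whose origin is the TCP and whose axes are the flange's). Camera axes: x right, y down, z forward; pixel columns grow to the right and rows downward; lengths in mm; the calibration is good to about 2 mm. A picture is of the moment at which its call begins: read the wrist's pose just before it. get_calibration takes no time and is no camera call.
- close_job(): hands the job in; it is judged then, once.
The state is a dict: "time": time; "joint_positions": joint angles; "dq": joint speeds; "tau": joint torques, N m; "tool_pos": TCP position; "tcp_rot": TCP orientation; "contact_force": force on the tool from outside, world axes, zero at the start; "moment": the same for the moment, N m; "grip_width": finger opening in mm; "finger_force": force on a finger pad.
Only numpy, scipy, OpenCV 4.12 (cv2) and the standard library are available. Lean on these libraries where they do the work, as an engineer would, in place of code of your own. Each camera call takes 0.05 s, during which the arm holds its last target. There are 200 camera calls.

## Working session

There is one attempt and no reset: what is moved stays moved. The work goes in short steps, Python scripts to look and compute and a tool call to move; the robot and the scene stay as the last step left them, time stands still between calls to the robot, and variables do not carry over. Pictures are saved under pics/ and viewed, at most 10 in all, crops included, and the job is handed in when it is done.

Besides the shell and the picture viewer there is one more tool, called after "Request:" by a JSON object that holds its "method" and its "body", one argument or row to a line. arm_command: Moves the arm, as the interface text tells. Its arguments: {"type":"object","properties":{"gripper":{"type":"array"},"dp":{"type":"array"},"twist":{"type":"array"}},"required":["gripper","dp","twist"]}

```bash
mkdir -p pics; ls; python3 - <<'E'
from plant import *
import cv2
for n in ("scene","top"):
    c=get_calibration(n); print(n,{k:(v.tolist() if hasattr(v,'tolist') else v) for k,v in c.items()})
    im=capture(n); cv2.imwrite(f"pics/{n}0.png",im[:,:,::-1])
a=cv2.imread("pics/scene0.png");b=cv2.imread("pics/top0.png")
print(get_obs())
c=get_calibration("wrist");print(c)
E
```

```text
pics
scene {'mtx': [[502.1962546949816, 0.0, 276.7937562197645], [0.0, 502.1962546949816, 207.09737000640555], [0.0, 0.0, 1.0]], 'dist_coeffs': [-0.16573050729709835, 0.0, 0.0, 0.0, 0.0], 'position': [1095.3852674700179, 68.4934590271023, 842.5959696540705], 'attitude': [-2.516129013189488, 0.012304686353130645, 1.7500822410394372]}
top {'mtx': [[540.9617496509372, 0.0, 279.25724229128025], [0.0, 540.9617496509372, 207.83470233686504], [0.0, 0.0, 1.0]], 'dist_coeffs': [-0.08381198537763794, 0.0, 0.0, 0.0, 0.0], 'position': [460.790720988288, -58.56009894417326, 1040.8252201690239], 'attitude': [-2.9918997108959227, 0.022993198028718798, -1.5565569254105984]}
{'time': 0.1, 'joint_positions': array([ 1.13704105e+00,  3.42651888e-01,  1.52491173e+00,  1.03840668e-08,
        1.27539343e+00, -1.45988493e-01]), 'dq': array([-0.00164224, -0.00103631, -0.00202767, -0.00262795, -0.0007067 ,
       -0.00090157]), 'tau': array([ 1.99052760e-03, -4.32005489e+01, -2.44697446e+01,  7.17674894e-02,
        5.25837787e-02, -7.94115476e-05]), 'tool_pos': array([148.82234904, 503.09281736, 226.118464
[... 156 characters left out ...]
y([ 0.04886132, -0.02422255,  0.01519259]), 'finger_force': 0.0, 'grip_width': 91.79518936251728}
{'mtx': array([[329.56260643,   0.        , 278.78522657],
       [  0.        , 329.56260643, 217.32309933],
       [  0.        ,   0.        ,   1.        ]]), 'dist_coeffs': array([-0.00768394,  0.        ,  0.        ,  0.        ,  0.        ]), 'mount': array([[-5.11154400e-04, -9.65423651e-01, -2.60685467e-01,
         6.93707000e+01],
       [ 9.99999781e-01, -6.03294572e-04,  2.73435115e-04,
        -6.67441861e-01],
       [-4.21250854e-04, -2.60685270e-01,  9.65423748e-01,
        -1.57406542e+02],
       [ 0.00000000e+00,  0.00000000e+00,  0.00000000e+00,
         1.00000000e+00]])}
```

View pics/top0.png

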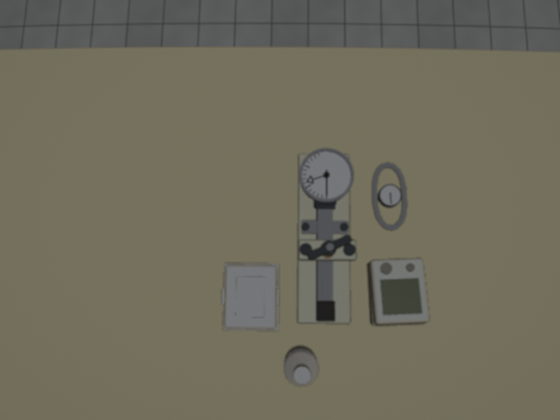

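View pics/scene0.png

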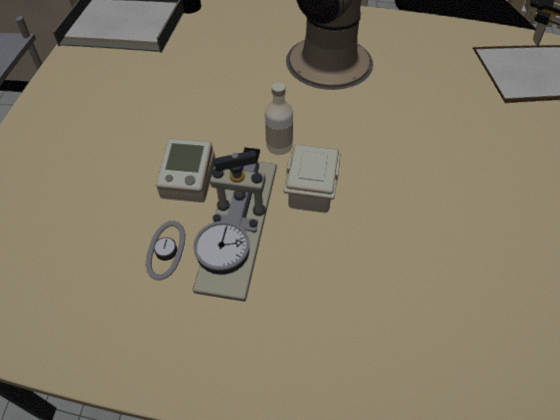

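The top view shows the dial at (326,175), pad at (326,311), T-bar from (310,255) to (350,240), bottle at (301,368), and the set hand pointing left. I'll enlarge it and compute positions.

```bash
cat > h.py <<'E'
import numpy as np, cv2
from scipy.spatial.transform import Rotation as R
from plant import *
def cam(n,obs=None):
    c=get_calibration(n); K=np.array(c["mtx"]); d=np.array(c["dist_coeffs"])
    if n=="wrist":
        M=np.array(c["mount"]); Rt=R.from_euler('xyz',obs["tcp_rot"]).as_matrix()
        return K,d,Rt@M[:3,:3],Rt@M[:3,3]+obs["tool_pos"]
    return K,d,R.from_euler('xyz',c["attitude"]).as_matrix(),np.array(c["position"])
def unproj(C,uv,z):
    K,d,Rm,p=C; q=cv2.undistortPoints(np.array(uv,float).reshape(-1,1,2),K,d).reshape(-1,2)
    r=np.c_[q,np.ones(len(q))]@Rm.T
    return p+r*((np.atleast_1d(z)-p[2])/r[:,2])[:,None]
def proj(C,P):
    K,d,Rm,p=C; X=(np.atleast_2d(P)-p)@Rm
    return cv2.projectPoints(X,np.zeros(3),np.zeros(3),K,d)[0].reshape(-1,2)
E
python3 - <<'E'
from h import *
C=cam("top")
pts=dict(dial=(326,175,98),tip=(326,311,70),b1=(310,255,167+13),b2=(350,240,180),san=(302,374,175),nut1=(306,249,129),nut2=(349,249,129),tub=(252,297,87),bp=(399,292,70),oval=(389,196,15))
for k,(u,v,z) in pts.items(): print(k,unproj(C,[(u,v)],z).round(1))
im=cv2.imread("pics/top0.png")[130:330,270:400]
im=cv2.resize(im,None,fx=4,fy=4,interpolation=cv2.INTER_CUBIC)
im=cv2.convertScaleAbs(im,alpha=1.5)
a=im[:400];b=im[400:]   # side by side
out=np.zeros((600,800,3),np.uint8)
o=np.hstack([a,b]); print(o.shape); o=cv2.resize(o,(800,int(o.shape[0]*800/o.shape[1])))
cv2.imwrite("pics/crop.png",o)
E
```

```text
dial [[ 662.6 -117.1   98. ]]
tip [[ 423.4 -119.4   70. ]]
b1 [[515.1 -86.8 180. ]]
b2 [[ 539.8 -150.4  180. ]]
san [[329.7 -76.  175. ]]
nut1 [[528.4 -81.7 129. ]]
nut2 [[ 529.2 -154.1  129. ]]
tub [[446.4  10.8  87. ]]
bp [[ 458.1 -249.    70. ]]
oval [[ 640.5 -243.4   15. ]]
(400, 1040, 3)
```

View pics/crop.png

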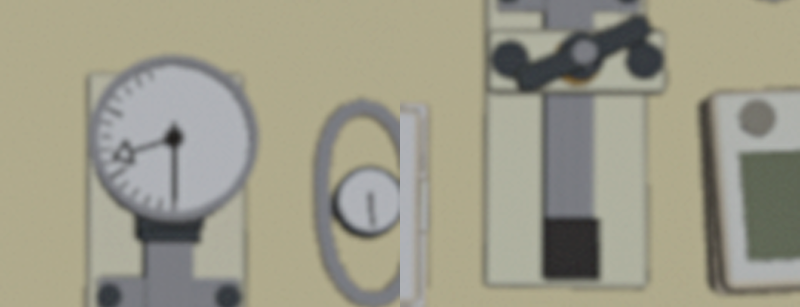

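The crop shows the pointer straight along the leaf. The set hand's apex is at about crop (112,156), roughly 1.26 rad clockwise. The bar runs from (525,85) to (640,27), and its middle is at about (526,-118) with yaw about 117°. I'll move towards the pad with the fingers closed.

Request:
{"method": "arm_command", "body": {
  "gripper": [0,0,0,0,0],
  "dp": [
    [-1,-1,0],
    [-1,-1,0],
    [-1,-1,0],
    [-1,-1,0],
    [-1,-1,0]
  ],
  "twist": [-0.66,-0.66,-0.66,-0.66,-0.66]
}}

```text
time: 0.72
tool_pos: [250.7, 358.2, 226.5]
tcp_rot: [-3.141, -0.0, -3.139]
contact_force: [0.3, -0.5, 0.1]
grip_width: 46.5
finger_force: 0.0
```

Request:
{"method": "arm_command", "body": {
  "gripper": [0,0,0,0,0],
  "dp": [
    [-1,-1,0],
    [-1,-1,0],
    [-1,-1,0],
    [-1,-1,0],
    [-1,-1,0]
  ],
  "twist": [0,0,0,0,0]
}}

```text
time: 1.35
tool_pos: [375.9, 233.3, 226.5]
tcp_rot: [-3.142, -0.0, -3.142]
contact_force: [-0.8, 0.2, -1.0]
grip_width: 1.1
finger_force: 0.0
```

Request:
{"method": "arm_command", "body": {
  "gripper": [0,0,0,0,0],
  "dp": [
    [-0.2,-1,0],
    [-0.2,-1,0],
    [-0.2,-1,0],
    [-0.2,-1,0],
    [-0.2,-1,0]
  ],
  "twist": [0,0,0,0,0]
}}

```text
time: 1.98
tool_pos: [400.3, 108.5, 226.5]
tcp_rot: [3.142, -0.001, -3.141]
contact_force: [-0.7, -0.1, -0.5]
grip_width: 0.2
finger_force: 0.0
```

Request:
{"method": "arm_command", "body": {
  "gripper": [0,0,0,0,0],
  "dp": [
    [-0.2,-1,0],
    [-0.2,-1,0],
    [-0.2,-1,0],
    [-0.25,-1,0],
    [0,-1,0]
  ],
  "twist": [0,0,0,0,0]
}}

```text
time: 2.6
tool_pos: [421.7, -16.5, 226.4]
tcp_rot: [3.141, -0.0, -3.141]
contact_force: [0.6, -0.0, 0.6]
grip_width: 0.4
finger_force: 0.0
```

Request:
{"method": "arm_command", "body": {
  "gripper": [0,0,0,0,0],
  "dp": [
    [0,-1,0],
    [0,-1,0.5],
    [0,-1,0.5],
    [0,-1,0.5],
    [0,-0.1,0.5]
  ],
  "twist": [0,0,0,0,0]
}}

```text
time: 3.22
tool_pos: [421.5, -119.2, 176.0]
tcp_rot: [3.141, -0.0, 3.14]
contact_force: [-0.0, -1.1, -0.4]
grip_width: 0.2
finger_force: 0.0
```

```bash
python3 - <<'E'
from h import *
o=get_obs(); C=cam("wrist",o); print(o["tool_pos"],o["tcp_rot"])
s=capture("scene"); w=capture("wrist")
cv2.imwrite("pics/a.png",np.hstack([cv2.resize(s[60:300,130:410],(400,343)),cv2.resize(w,(400,300))[:300] if 0 else cv2.copyMakeBorder(cv2.resize(w,(400,300)),0,43,0,0,0)])[:,:,::-1])
E
```

```text
[ 421.54196152 -119.18784131  175.96146545] [ 3.14144759e+00 -3.00097974e-04  3.13962698e+00]
```

View pics/a.png

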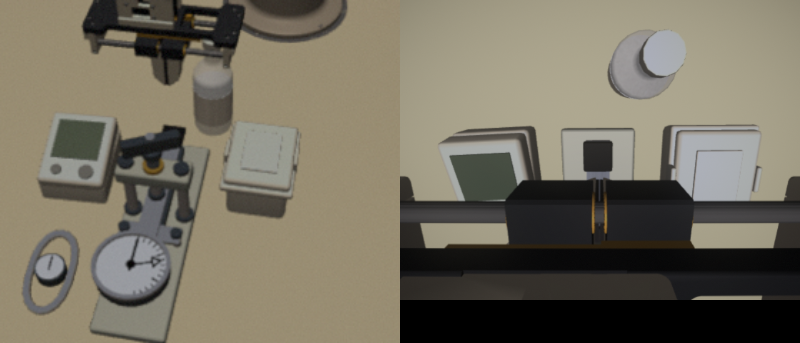

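The left half (scene) shows the gripper near the bottle and above the pad. The right half (wrist) shows the pad at about full-picture (277,218), in line with the fingers.

```bash
python3 - <<'E'
from h import *
o=get_obs(); C=cam("wrist",o)
print(unproj(C,[(277,218)],70), unproj(C,[(343,74)],175))
E
```

```text
[[ 422.34589136 -119.65901967   70.        ]] [[327.75093436 -89.68838662 175.        ]]
```

Request:
{"method": "arm_command", "body": {
  "gripper": [0,0,0,0,0],
  "dp": [
    [0,0,1],
    [0,0,1],
    [0,0,1],
    [0,0,0.7],
    [0,0,0.2]
  ],
  "twist": [0,0,0,0,0]
}}

```text
time: 3.95
tool_pos: [421.4, -117.1, 78.7]
tcp_rot: [3.141, -0.001, -3.14]
contact_force: [0.3, 0.5, 0.2]
grip_width: 0.7
finger_force: 0.0
```

Request:
{"method": "arm_command", "body": {
  "gripper": [0,0,0,0,0],
  "dp": [
    [0,0,0.25],
    [0,0,0.25],
    [0,0,0.25],
    [0,0,0.15],
    [0,0,0.04]
  ],
  "twist": [0,0,0,0,0]
}}

```text
time: 4.58
tool_pos: [422.1, -118.1, 56.4]
tcp_rot: [-3.141, 0.001, -3.142]
contact_force: [-2.6, 2.5, 12.6]
grip_width: 0.6
finger_force: 6.0
```

```bash
python3 - <<'E'
from h import *
o=get_obs(); print(o["tool_pos"],o["contact_force"])
s=capture("scene"); cv2.imwrite("pics/b.png",cv2.resize(s[200:300,170:290],None,fx=4,fy=4,interpolation=cv2.INTER_CUBIC)[:,:,::-1])
E
```

```text
[ 422.09599934 -118.14529993   56.40657001] [-2.60897244  2.4583005  12.5794497 ]
```

Close to the stop. I'll press a little more and hold until the force rises past 12 N at the stop.

Request:
{"method": "arm_command", "body": {
  "gripper": [0,0,0,0,0],
  "dp": [
    [0,0,0.06],
    [0,0,0.06],
    [0,0,0],
    [0,0,0],
    [0,0,0]
  ],
  "twist": [0,0,0,0,0]
}}

```text
time: 5.25
tool_pos: [422.2, -118.2, 54.6]
tcp_rot: [-3.141, 0.002, -3.141]
contact_force: [-6.0, 4.3, 24.9]
grip_width: 0.4
finger_force: 11.7
```

```bash
python3 - <<'E'
from h import *
s=capture("scene"); cv2.imwrite("pics/c.png",cv2.resize(s[200:300,170:290],None,fx=4,fy=4,interpolation=cv2.INTER_CUBIC)[:,:,::-1])
E
```

```text
(no output)
```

View pics/c.png

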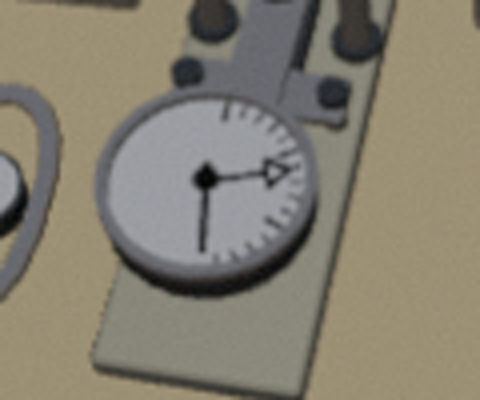

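The pointer is down at (203,250), about 2.6 rad, and the force is 25 N, so the leaf is on the stop. Now I'll let go.

Request:
{"method": "arm_command", "body": {
  "gripper": [0,0,0,0,0],
  "dp": [
    [0,0,-0.5],
    [0,0,-0.8],
    [0,0,-0.8],
    [0,0,-1],
    [0,0,-1]
  ],
  "twist": [0,0,0,0,0]
}}

```text
time: 5.92
tool_pos: [421.6, -118.2, 156.0]
tcp_rot: [-3.142, 0.0, -3.142]
contact_force: [0.5, -1.0, -0.0]
grip_width: 0.3
finger_force: 0.0
```

Request:
{"method": "arm_command", "body": {
  "gripper": [60,60,60,60,60],
  "dp": [
    [0,0,-1],
    [0,0,-1],
    [0,0,-0.5],
    [-1,0,-0.5],
    [-1,0,0]
  ],
  "twist": [0,0,0,0,0]
}}

```text
time: 6.55
tool_pos: [472.6, -118.4, 230.9]
tcp_rot: [-3.141, 0.002, 3.141]
contact_force: [0.8, -0.3, 1.0]
grip_width: 45.6
finger_force: 0.0
```

```bash
python3 - <<'E'
from h import *
o=get_obs(); C=cam("wrist",o); print(o["tool_pos"],o["tcp_rot"],o["contact_force"])
t=capture("top"); s=capture("scene")
a=cv2.resize(s[140:300,170:290],(450,600),interpolation=cv2.INTER_CUBIC)
b=cv2.resize(t[140:270,290:365],(346,600),interpolation=cv2.INTER_CUBIC)
cv2.imwrite("pics/d.png",np.hstack([a,b])[:,:,::-1])
E
```

```text
[ 472.61065498 -118.39512722  230.88158085] [-3.14094793e+00  1.65389625e-03  3.14137665e+00] [ 0.80204464 -0.30469344  1.0374851 ]
```

View pics/d.png

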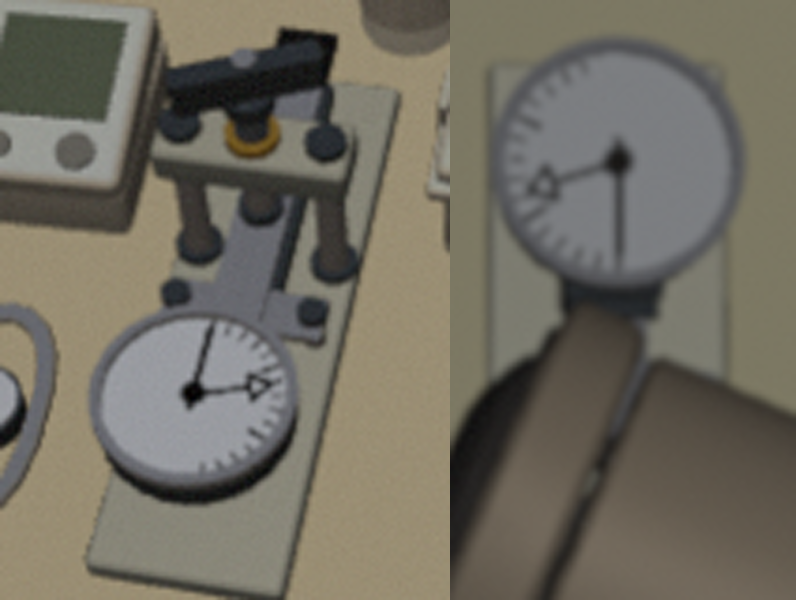

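The pointer is back at zero. Set hand apex is at crop (526,194) about dial centre (619,160), so about 1.22 rad. The bar's ends are at scene crop (170,88) and (325,62).

```bash
python3 - <<'E'
from h import *
C=cam("scene")
P=unproj(C,[(170+170/3.75,140+80/3.75),(170+325/3.75,140+52/3.75),(170+243/3.75,140+57/3.75)],[180,180,182]); print(P)
d=P[1]-P[0]; print(np.degrees(np.arctan2(d[1],d[0])),np.linalg.norm(d))
E
```

```text
[[ 546.851419   -148.71207006  180.        ]
 [ 517.77367269  -80.63734979  180.        ]
 [ 528.95332831 -117.6103646   182.        ]]
113.12948710329853 74.02488007512828
```

Request:
{"method": "arm_command", "body": {
  "gripper": [60,60,60,60,60],
  "dp": [
    [-1,0,0],
    [-0.8,0,0],
    [-0.4,0,0],
    [0,0,0],
    [0,0,0]
  ],
  "twist": [0,0,0,1,1]
}}

```text
time: 7.28
tool_pos: [525.9, -118.1, 229.7]
tcp_rot: [3.141, -0.002, 2.964]
contact_force: [0.1, 0.8, 0.3]
grip_width: 59.8
finger_force: 0.0
```

Request:
{"method": "arm_command", "body": {
  "gripper": [60,60,60,60,60],
  "dp": [
    [0,0,0],
    [0,0,0],
    [0,0,0],
    [0,0,0],
    [0,0,0]
  ],
  "twist": [1,1,1,1,1]
}}

```text
time: 7.9
tool_pos: [525.8, -118.1, 229.9]
tcp_rot: [-3.141, -0.001, 2.528]
contact_force: [-0.4, 0.3, -0.5]
grip_width: 60.0
finger_force: 0.0
```

Request:
{"method": "arm_command", "body": {
  "gripper": [60,60,60,60,60],
  "dp": [
    [0,0,0],
    [0,0,0],
    [0,0,0],
    [0,0,0],
    [0,0,0]
  ],
  "twist": [1,1,1,1,1]
}}

```text
time: 8.52
tool_pos: [525.7, -118.1, 229.9]
tcp_rot: [-3.141, -0.001, 2.092]
contact_force: [0.4, -1.6, -0.1]
grip_width: 60.0
finger_force: 0.0
```

```bash
python3 - <<'E'
from h import *
o=get_obs(); C=cam("wrist",o); print(o["tool_pos"],o["tcp_rot"],o["joint_positions"])
w=capture("wrist"); cv2.imwrite("pics/e.png",w[:,:,::-1])
for a in (115,117,119):
    d=38*np.array([np.cos(np.radians(a)),np.sin(np.radians(a)),0]); c=np.array([526.5,-118,180]); print(a,proj(C,[c-d,c,c+d]).round(0))
E
```

```text
[ 525.74273219 -118.11314838  229.86766285] [-3.14068608e+00 -9.44979913e-04  2.09162283e+00] [-3.63193255e-01  3.65755855e-01  1.47957657e+00 -1.05812321e-04
  1.29756579e+00 -8.83991571e-01]
115 [[275. 289.]
 [280. 237.]
 [285. 180.]]
117 [[277. 289.]
 [280. 237.]
 [283. 180.]]
119 [[279. 289.]
 [280. 237.]
 [281. 180.]]
```

View pics/e.png

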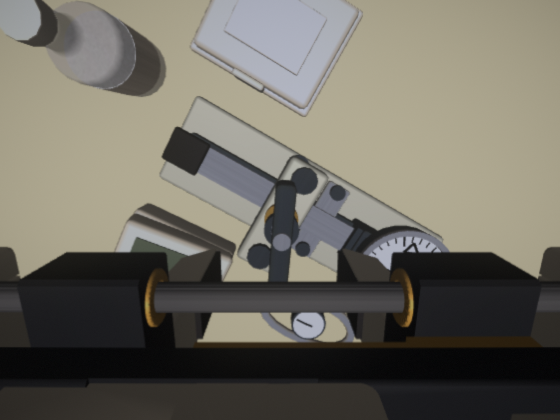

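The wrist picture shows the bar running from (286,182) to (279,270), with the screw top at (282,242). Bar yaw is about 115° and it is centred between the fingers. Next I'll twist 5°, go down and grip.

Request:
{"method": "arm_command", "body": {
  "gripper": [60,60,60,60,60],
  "dp": [
    [0,0,0.5],
    [0,0,0.8],
    [0,0,0.8],
    [0,0,0.6],
    [0,0,0.16]
  ],
  "twist": [0.9,0,0,0,0]
}}

```text
time: 9.2
tool_pos: [526.0, -118.0, 157.8]
tcp_rot: [-3.14, -0.001, 2.017]
contact_force: [-0.4, -0.7, 0.5]
grip_width: 59.9
finger_force: 0.0
```

Request:
{"method": "arm_command", "body": {
  "gripper": [0,0,0,0,0],
  "dp": [
    [0,0,0],
    [0,0,0],
    [0,0,0],
    [0,0,0],
    [0,0,0]
  ],
  "twist": [0,0,0,0,0]
}}

```text
time: 9.82
tool_pos: [526.8, -118.1, 158.8]
tcp_rot: [3.141, 0.0, 2.016]
contact_force: [2.5, 1.1, 0.8]
grip_width: 14.7
finger_force: 0.8
```

Request:
{"method": "arm_command", "body": {
  "gripper": [0,0,0,0,0],
  "dp": [
    [0,0,0],
    [0,0,0.006],
    [0,0,0.006],
    [0,0,0.006],
    [0,0,0.006]
  ],
  "twist": [0,1,1,1,1]
}}

```text
time: 10.45
tool_pos: [527.5, -117.9, 158.3]
tcp_rot: [3.14, 0.0, 1.665]
contact_force: [2.4, 1.2, 0.2]
grip_width: 14.3
finger_force: 30.0
```

Request:
{"method": "arm_command", "body": {
  "gripper": [0,0,0,0,0],
  "dp": [
    [0,0,0.006],
    [0,0,0.006],
    [0,0,0.006],
    [0,0,0.006],
    [0,0,0.006]
  ],
  "twist": [1,1,1,1,1]
}}

```text
time: 11.08
tool_pos: [527.9, -117.9, 157.7]
tcp_rot: [3.139, -0.001, 1.228]
contact_force: [4.3, 2.1, -1.0]
grip_width: 13.7
finger_force: 30.0
```

Turning well with small forces.

Request:
{"method": "arm_command", "body": {
  "gripper": [0,0,0,0,0],
  "dp": [
    [0,0,0.006],
    [0,0,0.006],
    [0,0,0.006],
    [0,0,0.006],
    [0,0,0.006]
  ],
  "twist": [1,1,1,1,1]
}}

```text
time: 11.7
tool_pos: [528.4, -118.2, 157.0]
tcp_rot: [3.138, -0.003, 0.792]
contact_force: [6.6, 0.9, -1.4]
grip_width: 13.8
finger_force: 30.0
```

Request:
{"method": "arm_command", "body": {
  "gripper": [0,0,0,0,0],
  "dp": [
    [0,0,0.006],
    [0,0,0.006],
    [0,0,0.006],
    [0,0,0.006],
    [0,0,0.006]
  ],
  "twist": [1,1,1,1,1]
}}

```text
time: 12.32
tool_pos: [528.6, -118.5, 156.3]
tcp_rot: [3.139, -0.004, 0.356]
contact_force: [6.2, -0.9, -1.6]
grip_width: 13.7
finger_force: 30.0
```

Request:
{"method": "arm_command", "body": {
  "gripper": [0,0,0,0,0],
  "dp": [
    [0,0,0.006],
    [0,0,0.006],
    [0,0,0.006],
    [0,0,0.006],
    [0,0,0.006]
  ],
  "twist": [1,1,1,1,1]
}}

```text
time: 12.95
tool_pos: [528.7, -119.0, 155.7]
tcp_rot: [3.14, -0.005, -0.081]
contact_force: [5.5, -2.0, -2.2]
grip_width: 13.6
finger_force: 30.0
```

Request:
{"method": "arm_command", "body": {
  "gripper": [0,0,0,0,0],
  "dp": [
    [0,0,0.006],
    [0,0,0.006],
    [0,0,0.006],
    [0,0,0.006],
    [0,0,0.006]
  ],
  "twist": [1,1,1,1,1]
}}

```text
time: 13.58
tool_pos: [528.6, -119.4, 155.0]
tcp_rot: [-3.141, -0.005, -0.517]
contact_force: [6.2, -3.1, -1.6]
grip_width: 13.6
finger_force: 30.0
```

Request:
{"method": "arm_command", "body": {
  "gripper": [0,0,0,0,0],
  "dp": [
    [0,0,0.006],
    [0,0,0.006],
    [0,0,0.006],
    [0,0,0.006],
    [0,0,0.006]
  ],
  "twist": [1,1,1,1,1]
}}

```text
time: 14.2
tool_pos: [528.4, -119.7, 154.3]
tcp_rot: [-3.14, -0.005, -0.953]
contact_force: [4.9, -4.5, -1.1]
grip_width: 13.9
finger_force: 30.0
```

```bash
python3 - <<'E'
from h import *
o=get_obs(); print(o["joint_positions"][5])
s=capture("scene")
cv2.imwrite("pics/f.png",cv2.resize(s[205:285,180:270],None,fx=6,fy=6,interpolation=cv2.INTER_CUBIC)[:,:,::-1])
E
```

```text
2.1614233919124595
```

View pics/f.png

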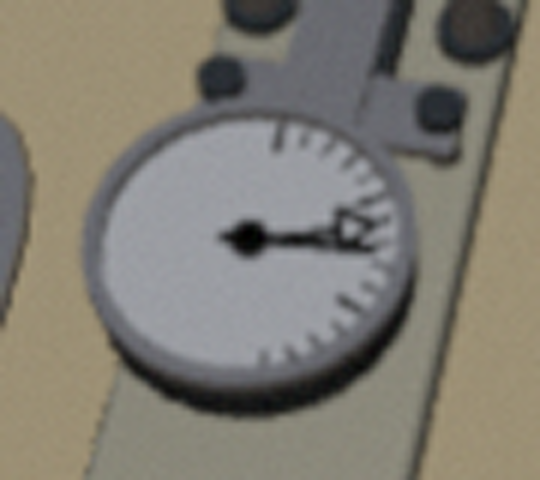

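The pointer tip is at crop (375,248), slightly past the set hand's apex at about (378,224), with the dial centre at (249,238). I'll work out the overshoot.

```bash
python3 - <<'E'
from h import *
C=cam("scene")
def ang(c,p):
    P=unproj(C,[(180+x/6,205+y/6) for x,y in (c,p)],98); d=P[1]-P[0]
    # stand +x = world -x ; clockwise from above
    a=np.arctan2(d[1],-d[0]); return a,np.hypot(*d[:2])
print("ptr",ang((249,238),(375,248)))
for p in [(378,224),(374,220),(382,226)]: print("set",ang((249,238),p))
# earlier images: c.png crop orig 170,200 x4 ; d.png left 170,140 x3.75
P=unproj(C,[(170+205/4,200+178/4),(170+290/4,200+171/4),(170+193/3.75,140+393/3.75),(170+272/3.75,140+383/3.75),(170+211/3.75,140+322/3.75)],98)
for i,j in ((0,1),(2,3),(2,4)):
    d=P[j]-P[i]; print(np.arctan2(d[1],-d[0]),np.hypot(*d[:2]))
t=cam("top"); q=lambda x,y:(290+x/4.613,140+y/4.615)
P=unproj(t,[q(619,160),q(526,194)],98); d=P[1]-P[0]; print("top set",np.arctan2(d[1],-d[0]),np.hypot(*d[:2]))
# automatic: dark profile round dial ring r=30..37
s=capture("scene").mean(2); c=unproj(C,[(180+249/6,205+238/6)],98)[0]
for r in (20,24,28,32,35):
    A=np.arange(0.8,1.8,0.04); P=c+np.c_[-r*np.cos(A),r*np.sin(A),0*A]; uv=proj(C,P).astype(np.float32)
    print(r,cv2.remap(s.astype(np.float32),uv[:,:1],uv[:,1:],1).ravel().astype(int))
E
```

```text
ptr (np.float64(1.4882363064869382), np.float64(37.01553279183255))
set (np.float64(1.269437233651158), np.float64(37.68212925897397))
set (np.float64(1.2281195581320188), np.float64(36.6704110223556))
set (np.float64(1.290852781201806), np.float64(38.789875764625734))
1.3000286870442064 37.17497734412915
1.2483800561061678 36.98901708590908
-0.025887656283194563 40.088577692059935
top set 1.2082179001969786 38.87634193163976
20 [157 157 157 157 157 157 150 141 130 112  94  79  74  69  64  59  58  73
  88 107 126 143 149 155 158]
24 [158 158 159 158 151 142 135 127 108  92  74  56  59  73  77  73  71  73
  82 110 134 146 158 159 157]
28 [155 153 150 132 116  91  62  72  93 113 136 136 134 114  91  54  38  41
  71 113 137 158 158 158 157]
32 [157 158 159 151 137 123 115 112  96  70  87  96  98  96  94  90  72  46
  87 127 153 159 157 157 157]
35 [148 152 155 147 120  95 110 125 137 107  81  61  91 114 133 120  97  72
 106 130 148 150 155 156 150]
```

Pointer ≈ 1.48 rad and set hand ≈ 1.24 rad, so back off 0.24/0.65 ≈ 0.37 rad ≈ 21°.

Request:
{"method": "arm_command", "body": {
  "gripper": [0,0,0,0,0],
  "dp": [
    [0,0,-0.006],
    [0,0,-0.006],
    [0,0,-0.006],
    [0,0,-0.006],
    [0,0,0]
  ],
  "twist": [-1,-1,-1,-1,-0.2]
}}

```text
time: 14.92
tool_pos: [528.5, -119.4, 154.8]
tcp_rot: [-3.141, -0.005, -0.584]
contact_force: [4.3, -3.9, -0.9]
grip_width: 14.0
finger_force: 30.0
```

Request:
{"method": "arm_command", "body": {
  "gripper": [60,60,60,60,60],
  "dp": [
    [0,0,0],
    [0,0,0],
    [0,0,0],
    [0,0,0],
    [0,0,0]
  ],
  "twist": [0,0,0,0,0]
}}

```text
time: 15.55
tool_pos: [526.6, -118.1, 154.2]
tcp_rot: [-3.142, 0.0, -0.584]
contact_force: [-0.6, 1.2, 0.1]
grip_width: 57.8
finger_force: 0.0
```

```bash
python3 - <<'E'
from h import *
C=cam("scene"); s=capture("scene"); s=(s.astype(float)+capture("scene"))/2
cv2.imwrite("pics/g.png",cv2.resize(s[205:285,180:270].astype(np.uint8),None,fx=6,fy=6,interpolation=cv2.INTER_CUBIC)[:,:,::-1])
g=s.mean(2).astype(np.float32); c=unproj(C,[(180+249/6,205+238/6)],98)[0]
for r in (20,24,28,30,32,34,36,38):
    A=np.arange(0.8,1.8,0.04); P=c+np.c_[-r*np.cos(A),r*np.sin(A),0*A]; uv=proj(C,P).astype(np.float32)
    print(r,cv2.remap(g,uv[:,:1],uv[:,1:],1).ravel().astype(int))
E
```

```text
20 [159 160 160 160 160 160 149 135 120  93  67  59  85 110 130 147 159 160
 160 159 159 159 159 159 159]
24 [160 159 159 158 151 142 134 124 104  86  66  49  64  95 119 136 149 153
 158 159 158 159 160 160 160]
28 [160 157 152 134 117  92  63  53  50  49  47  47  48  53  55  52  61  78
 101 126 142 159 159 160 159]
30 [160 161 158 153 135 119  99  81  62  44  35  34  40  54  69  86 104 125
 138 151 156 160 159 159 160]
32 [160 160 159 152 139 126 117 116  90  54  31  18  29  62 101 128 145 155
 158 160 160 160 159 159 160]
34 [157 158 158 152 126 109 113 124 124  92  58  33  61  98 133 150 158 160
 160 158 155 158 160 160 157]
36 [140 146 158 146 124  95 111 135 146 125 100  80 109 132 142 139 143 151
 157 147 141 144 155 157 150]
38 [133 138 154 153 133 116 119 150 153 139 113 115 135 151 145 132 134 145
 156 142 131 132 154 158 146]
```

View pics/g.png

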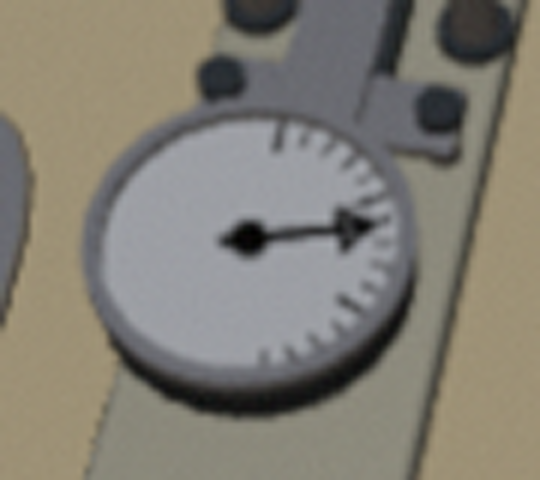

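The pointer now splits the triangle evenly and runs to its apex at (378,226), both at 1.24 rad. The fingers are open, so I'll rise clear.

Request:
{"method": "arm_command", "body": {
  "gripper": [60,60,60,60,60],
  "dp": [
    [0,0,-0.5],
    [0,0,-1],
    [0,0,-1],
    [0,0,-1],
    [0,0,0]
  ],
  "twist": [0,0,0,0,0]
}}

```text
time: 16.27
tool_pos: [527.8, -118.5, 244.3]
tcp_rot: [-3.14, -0.005, -0.584]
contact_force: [0.1, 0.8, -0.0]
grip_width: 60.1
finger_force: 0.0
```

```bash
python3 - <<'E'
from h import *
C=cam("scene"); s=capture("scene")
g=s.mean(2).astype(np.float32); c=unproj(C,[(180+249/6,205+238/6)],98)[0]
for r in (20,28,34):
    A=np.arange(0.8,1.8,0.04); P=c+np.c_[-r*np.cos(A),r*np.sin(A),0*A]; uv=proj(C,P).astype(np.float32)
    v=cv2.remap(g,uv[:,:1],uv[:,1:],1).ravel(); print(r,v.astype(int))
    if r==20: ok=abs(A[v.argmin()]-1.24)<0.06
print(ok, close_job() if ok else "check")
E
```

```text
20 [157 158 159 159 158 157 146 132 117  91  64  58  83 109 128 144 156 157
 158 158 158 157 157 157 158]
28 [159 155 150 132 115  91  63  53  50  50  50  49  49  53  55  51  60  77
 100 126 140 155 156 157 157]
34 [156 156 157 151 125 107 113 123 123  91  57  32  61  97 131 149 157 159
 159 157 155 155 156 157 156]
the job is handed in; nothing more can be done
True None
```

The job is handed in at about 16 s: I pressed the leaf onto its stop, it sprang back to zero, and I turned the T-bar until the pointer stood over the set hand (both about 1.24 rad, after backing off a small overshoot); the robot is clear and never went near the bystanders, but the judge's result was not shown.

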